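# Make up two game-night kits

## Task

Make up the two game kits from the stock on the TV stand. In the round chrome bottle-cap tray, stand the dice cup upright with the large die lying beside it, both flat on the tray's floor; in the plywood tray put one piece flat on the floor of each bay: the tall pawn upright in the end bay next to the finger tab, the small die in the middle bay and the short pawn upright in the other end bay. Leave the jam jar where it is.

Things in the scene. Friction and masses are not known exactly. Their poses are not given: they have to be found in the camera images.
- cup: Open wooden dice cup, medium-brown, standing mouth up: 60 mm across at the rim (its widest), a little narrower at the foot, 75 mm high, wall 4 mm, about 80 g. Origin: centre of its underside; z along its axis.
- large_die: The larger of two pale wooden dice with dark pips: a 40 mm cube, about 45 g. Origin: centre of the cube; axes square to its faces.
- small_die: The smaller of two pale wooden dice with dark pips: a 26 mm cube, about 15 g. Origin: centre of the cube; axes square to its faces.
- tall_pawn: The taller of two pale wooden pawns, standing: round foot 34 mm across and 6 mm thick, above it a straight round body 24 mm across with a domed top (straight up to 8 mm below the top), 64 mm high in all, about 30 g. Origin: centre of its underside; z along its axis.
- short_pawn: The shorter of two pale wooden pawns, standing: same foot (34 mm across, 6 mm thick) and same 24 mm straight round body with a domed top (straight up to 8 mm below the top), only 40 mm high in all, about 20 g. Origin: centre of its underside; z along its axis.
- cap_tray: Round chrome tray shaped like a giant upturned bottle cap with a crimped rim: 176 mm across (185 mm with the crimps), 12 mm high; flat inner floor 160 mm across, its surface 5 mm above the underside. Fixed, does not slide. Origin: centre of its underside, z up.
- bay_tray: Rectangular plywood tray, 90 mm (its x) by 210 mm (its y), 12 mm high, with two cross walls that make three equal bays in a row along its y. Walls 5 mm; each bay is 80 mm (x) by 63 mm (y) inside, its floor 5 mm above the underside, its cross walls as high as the rim. Bay centres at y = +68, 0 and -68 mm. A flat plywood finger tab, 34 mm wide, sticks out 22 mm from the middle of the +y end. Fixed, does not slide. Origin: centre of its underside, z up.
- jar: Empty glass jam jar with a white twist cap, 58 mm across, 70 mm high, loose; it is not part of a kit and stays where it is. Origin: centre of its underside.
- coasters: Stack of four round cork coasters, about 68 mm across, 24 mm high; fixed, not part of a kit. Origin: centre of its underside.

How it is judged:
At the end, for the whole second after the job is handed in: On the floors (4 mm), slow: cup within 52 mm and large die within 58 mm of the round tray's centre; tall pawn, small die, short pawn in tab, middle, other bay (21 mm along, 30 mm across); cup and pawns upright (0.12 rad); jar within 25 mm of its start (horizontal distance between cup and cap_tray below 0.052 m and horizontal distance between large_die and cap_tray below 0.058 m and z of cup in the frame of cap_tray between 0.001 and 0.009 m and z of large_die in the frame of cap_tray between 0.021 and 0.029 m and y of tall_pawn in the frame of bay_tray between 0.0473 and 0.0893 m and x of tall_pawn in the frame of bay_tray between -0.03 and 0.03 m and z of tall_pawn in the frame of bay_tray between 0.001 and 0.009 m and y of small_die in the frame of bay_tray between -0.021 and 0.021 m and x of small_die in the frame of bay_tray between -0.03 and 0.03 m and z of small_die in the frame of bay_tray between 0.014 and 0.022 m and y of short_pawn in the frame of bay_tray between -0.0893 and -0.0473 m and x of short_pawn in the frame of bay_tray between -0.03 and 0.03 m and z of short_pawn in the frame of bay_tray between 0.001 and 0.009 m and angle between each of cup, tall_pawn, short_pawn's own z axis and vertical below 0.12 rad and linear speed of each of cup, large_die, small_die, tall_pawn, short_pawn below 0.02 m/s and distance of jar from where it was at the start of the episode below 0.025 m); the robot touches nothing.
It fails at once if the jam jar is shoved more than 40 mm or tipped over (distance of jar from where it was at the start of the episode above 0.04 m or angle between jar's own z axis and vertical above 0.6 rad).
It also fails if it takes over 128 s, if anything falls off the work surface, if the arm or the gripper's body presses on something with over 40 N, if the wrist force passes 120 N, or if a joint passes its speed limit or range.

## Robot

A 6-joint arm with a two-finger parallel gripper is mounted at the origin on the work surface. World frame = base frame: x ahead of the robot, y to its left, z up, the work surface at z = 0. Lengths are in m, angles in rad, forces in N, time in s.
With the tool pointing down it reaches from about 0.375 to 0.9 m from the base axis. Payload 3.1 kg.
Tool frame: the origin (TCP) lies on the centre line of the jaws, within the pads' length; the fingertips stand 19 mm ahead of it and the grasp point (between the pads) is the TCP; z points along the fingers, y is the direction in which the jaws open and shut (so a half turn about z gives the same grasp; the last joint's range is limited). The gripper opens to 85 mm and grips with 20 to 120 N. Pads are 22 mm wide; open, the fingers measure 114 mm over their backs; the gripper's body (76 mm by 85 mm) begins 54 mm behind the grasp point. The pads swing forward as they close: fully open they stand 13 mm farther back than shut.
Start: joints at [1.016, 0.527, 1.433, -0, 1.181, -0.178], TCP at [0.23, 0.581, 0.25] pointing down, gripper open.
Joint ranges: [-3.08, 3.08], [-0.75, 2.2], [0.22, 2.44], [-1.43, 4.57], [0, 2.65], [-2.85, 2.85]. Speed limits (rad/s): [2.79, 2.79, 3.14, 3.14, 3.14, 3.14].

## Interface

Orientations are given as a unit quaternion [x, y, z, w].
In Python, from station import manip, imaging, workorder gives the robot as it stands.
- The arm moves only by the shell command python3 -m creep 'ROWS' [FORCE]. ROWS is a JSON object of lists of equal length, an entry for each row: "claw": the finger opening in cm, from 0 to 8.54; "dp": the shift along the tool's x, y, z in cm, a list of three; "roll": the turn about the tool's z in rad. In form: {"claw": [claw, ...], "dp": [[dx, dy, dz], ...], "roll": [roll, ...]}. A call has 1 to 12 rows; each row is the pose to reach, as a shift and turn from the pose commanded when the call began, along the tool's axes at that moment; what a row does not reach only later rows make up. A row lasts 1/10 s, in which the tool goes at most 50 mm and 8.59 degrees, less where a joint would pass 70% of its speed; a pose out of reach is approached as far as the arm can. A call with a gripper value outside its range is refused whole. The fingers move at their own pace and stop on an object; FORCE is the grip in N (left out, the last holds). Time passes only in rows, so rows that repeat a pose let the fingers close. It gives the time, the measured TCP pose, the force and the opening at its end, in the units of the state.
- manip.sense(): the state, without advancing time (a new reading comes with each control period).
- imaging.snapshot(name): name is "scene" or "top" or "wrist"; returns a dict with "image" (480x640x3 uint8, red, green, blue), "z_map" (480x640 float32, m along the optical axis (not along the pixel's ray), 0 where there is no reading), "vfov" (degrees; the focal length in pixels is half the picture's height over the tangent of half this angle, whatever the lens; pixels are square), "cx", "cy" (the principal point, pixels), "R" (3x3) and "t" (3): a world point X has camera coordinates R X + t. Camera axes: x right, y down, z forward; pixel columns grow to the right and rows downward; lengths in m; the calibration is good to about 2 mm. A picture is of the moment at which its call begins.
- workorder.sign_off(): hands the job in, once; it reports no verdict.
The state is a dict: "t": time; "q": joint angles; "qd": joint speeds; "tau": joint torques, N m; "tcp_pos": TCP position; "tool_rot": TCP orientation; "force": force on the tool from outside, world axes, zero at the start; "ft_torque": the same for the moment, N m; "finger_gap": opening from 0.0 (shut) to 1.0 (fully open).
Only numpy, scipy, OpenCV 4.12 (cv2) and the standard library are available. Lean on these libraries where they do the work, as an engineer would, in place of code of your own. Each camera call takes 0.05 s, during which the arm holds its last target.

## Working session

There is one attempt and no reset: what is moved stays moved. The work goes in short steps, Python scripts to look and compute and a shell command to move; the robot and the scene stay as the last step left them, time stands still between calls to the robot, and variables do not carry over. Pictures are saved under pics/ and viewed, and the job is handed in when it is done.

```bash
ls; mkdir -p pics; python3 - <<'E'
from station import manip, imaging
import cv2
s=manip.sense(); print(s)
for n in ["scene","top","wrist"]:
    d=imaging.snapshot(n); cv2.imwrite(f"pics/{n}0.png",d["image"][:,:,::-1]); 
    import numpy as np
    print(n,d["vfov"],d["cx"],d["cy"],np.round(d["R"],4).tolist(),np.round(d["t"],4).tolist(), (d["z_map"]>0).mean())
    np.savez(f"{n}0.npz",**d)
E
```

```text
pics
{'t': 0.0, 'q': array([ 1.01548104e+00,  5.28448916e-01,  1.43391206e+00,  6.21853373e-06,
        1.18141351e+00, -1.78482016e-01]), 'qd': array([-0.00207729, -0.00017795,  0.0003957 , -0.00181858,  0.00180221,
        0.00142761]), 'tau': array([-9.33704396e-04, -4.42351449e+01, -1.78026670e+01, -1.99870015e-04,
        8.47806805e-03,  2.53084742e-06]), 'tcp_pos': array([0.22958054, 0.58057193, 0.24934108]), 'tool_rot': array([ 1.87304842e-01,  9.82301230e-01, -1.01727678e-03, -3.94019225e-04]), 'force': array([ 0.7488194 , -0.32458138,  0.34239676]), 'ft_torque': array([ 0.03297598,  0.00318462, -0.01868122]), 'finger_gap': 0.9968304298447027}
scene 46.416489821558 313.56830110435715 240.43752425741337 [[0.4834, 0.8753, -0.0091], [0.6289, -0.3546, -0.6919], [-0.6089, 0.3288, -0.7219]] [-0.2451, -0.2834, 1.4087] 0.9959244791666667
top 44.70034337277369 323.6688606774958 243.46309333724804 [[-0.0172, -0.9998, 0.0032], [-0.9936, 0.0167, -0.1121], [0.112, -0.0052, -0.9937]] [0.0027, 0.4941, 1.287] 0.9958430989583333
wrist 59.95623297497233 325.31549963037924 238.07525384555848 [[0.3675, 0.93, -0.0017], [0.8832, -0.3485, 0.3139], [0.2913, -0.1169, -0.9495]] [-0.6235, -0.0416, 0.3801] 0.9959440104166667
```

View pics/top0.png

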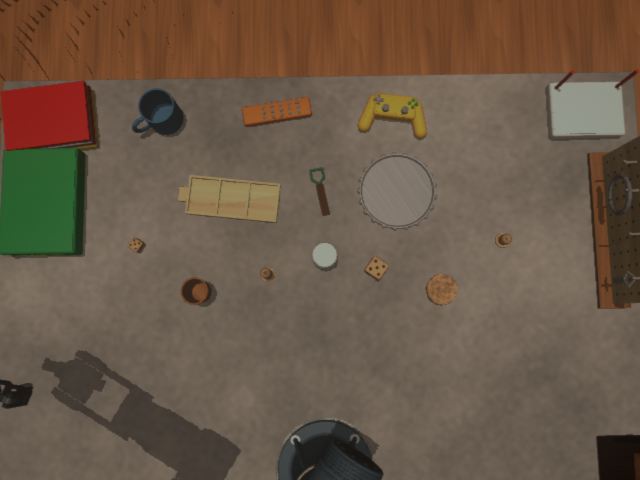

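View pics/scene0.png

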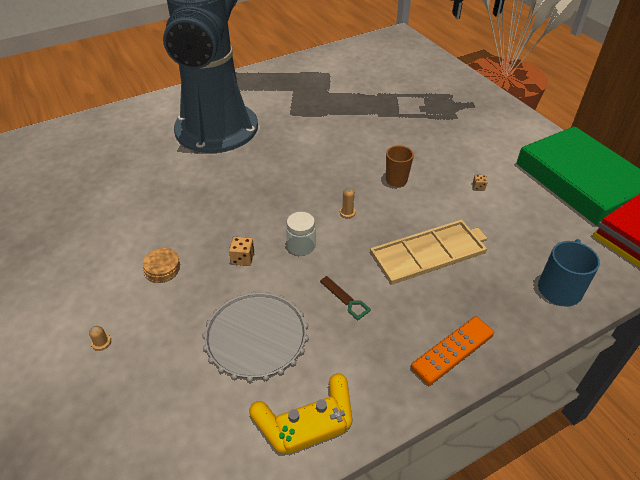

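View pics/wrist0.png

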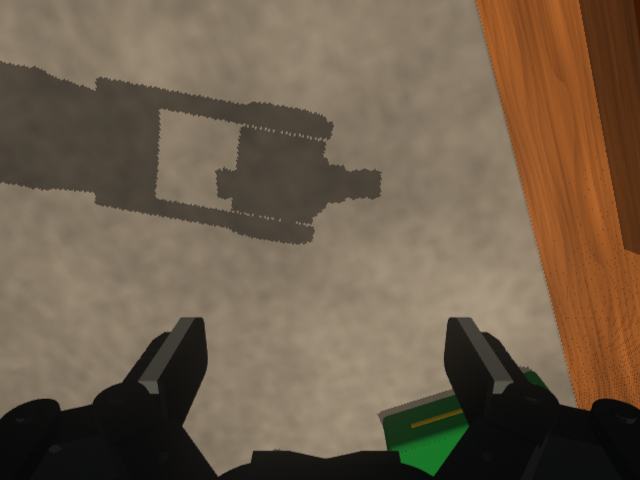

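The top view shows the cup at (197,291), small die (137,244), tall pawn (266,273), jar (324,256), large die (376,267), short pawn (504,240), cap tray (397,190) and bay tray (233,199) with its tab to the left, at (184,195). The scene view shows all the pieces standing. Next I'll measure them in both views.

```bash
cat > h.py <<'E'
import numpy as np, cv2
def K(d): 
    f=240/np.tan(np.radians(float(d["vfov"]))/2); return f,float(d["cx"]),float(d["cy"])
def cloud(d):
    f,cx,cy=K(d); v,u=np.mgrid[0:480,0:640]; z=d["z_map"]
    P=np.stack([(u-cx)/f*z,(v-cy)/f*z,z],-1)
    return (P-d["t"])@d["R"]      # R^T (P-t)
def ray(d,u,v,z):
    f,cx,cy=K(d); r=np.array([(u-cx)/f,(v-cy)/f,1])@d["R"]; c=-np.asarray(d["t"])@d["R"]
    return c+r*(z-c[2])/r[2]
def blobs(d,name,lo=.008,hi=.15,amin=40):
    W=cloud(d); ok=(d["z_map"]>0)&(W[...,2]>lo)&(W[...,2]<hi)&(W[...,0]>.2)&(W[...,0]<1.)&(abs(W[...,1])<.62)
    n,L,st,c=cv2.connectedComponentsWithStats(ok.astype(np.uint8))
    for i in range(1,n):
        if st[i,4]<amin: continue
        m=L==i; p=W[m]; zt=np.percentile(p[:,2],97); top=p[p[:,2]>zt-.006]
        print(name,np.round(c[i]),st[i,4],"ztop %.4f"%zt,"topmean",np.round(top.mean(0),4),"topmid",np.round((top.max(0)+top.min(0))/2,4),"ext",np.round(np.ptp(top,axis=0),3))
E
python3 - <<'E'
from h import *
for n in ["top","scene"]:
    d=dict(np.load(n+"0.npz")); W=cloud(d)
    t=(abs(W[...,2])<.02)&(W[...,0]>.3)&(W[...,0]<.9)&(abs(W[...,1])<.5); print("table",np.median(W[t][:,2]))
    blobs(d,n)
E
```

```text
table 0.0011430187319450922
top [567. 109.] 2313 ztop 0.0541 topmean [ 0.8477 -0.5481  0.0905] topmid [ 0.8489 -0.5487  0.0859] ext [0.011 0.008 0.075]
top [ 65. 166.] 7669 ztop 0.0600 topmean [0.731  0.5753 0.0567] topmid [0.6769 0.5689 0.0596] ext [0.391 0.102 0.011]
top [157. 112.] 1343 ztop 0.0922 topmean [0.7991 0.36   0.0901] topmid [0.799  0.3589 0.0923] ext [0.079 0.08  0.012]
top [394. 112.] 1766 ztop 0.0436 topmean [ 0.8059 -0.1738  0.0419] topmid [ 0.7996 -0.1799  0.0443] ext [0.075 0.107 0.013]
top [276. 111.] 1323 ztop 0.0235 topmean [0.8084 0.0999 0.02  ] topmid [0.8079 0.0998 0.0223] ext [0.063 0.158 0.01 ]
top [397. 190.] 715 ztop 0.0173 topmean [ 0.6122 -0.1845  0.0138] topmid [ 0.6153 -0.1752  0.0162] ext [0.179 0.181 0.01 ]
top [228. 198.] 1002 ztop 0.0168 topmean [0.6057 0.2102 0.0135] topmid [0.6044 0.2107 0.0166] ext [0.111 0.233 0.011]
top [504. 239.] 125 ztop 0.0427 topmean [ 0.4988 -0.4125  0.0394] topmid [ 0.4985 -0.4131  0.041 ] ext [0.018 0.02  0.009]
top [136. 244.] 159 ztop 0.0317 topmean [0.5009 0.4206 0.0284] topmid [0.5012 0.4189 0.0318] ext [0.03  0.
[... 1531 characters left out ...]
n [0.8011 0.3589 0.0897] topmid [0.8    0.3596 0.0902] ext [0.079 0.082 0.009]
scene [161. 263.] 929 ztop 0.0273 topmean [ 0.3897 -0.268   0.0247] topmid [ 0.3888 -0.2677  0.0252] ext [0.07  0.067 0.008]
scene [255. 335.] 1206 ztop 0.0154 topmean [ 0.6189 -0.178   0.0125] topmid [ 0.6177 -0.1757  0.0136] ext [0.184 0.182 0.008]
scene [452. 350.] 2333 ztop 0.0221 topmean [0.8114 0.0963 0.0193] topmid [0.8102 0.0999 0.0205] ext [0.065 0.162 0.009]
scene [ 98. 337.] 270 ztop 0.0416 topmean [ 0.502  -0.4152  0.0392] topmid [ 0.5003 -0.4149  0.0396] ext [0.02  0.02  0.008]
scene [306. 419.] 4134 ztop 0.0449 topmean [ 0.804  -0.1742  0.0442] topmid [ 0.8137 -0.1789  0.0436] ext [0.047 0.095 0.009]
```

```bash
python3 - <<'E'
from h import *
for n in ["top","scene"]:
    d=dict(np.load(n+"0.npz")); W=cloud(d)
    for nm,cx,cy,r,lo,hi in [("large",.438,-.122,.04,.036,.06),("small",.501,.419,.03,.02,.045),("bay",.604,.20,.14,.009,.03),("jar",.465,-.006,.05,.06,.09),("cap",.616,-.175,.11,.0095,.03),("capfloor",.616,-.175,.06,-.01,.03),("bayfloor",.604,.20,.025,-.01,.03)]:
        m=(np.hypot(W[...,0]-cx,W[...,1]-cy)<r)&(W[...,2]>lo)&(W[...,2]<hi)
        p=W[m]
        if "floor" in nm: print(n,nm,np.median(p[:,2])); continue
        xy=p[:,:2].astype(np.float32)
        if nm=="bay":
            # drop tab: keep core by opening in an xy grid
            g=np.zeros((300,300),np.uint8); ij=((xy-[cx-.15,cy-.15])*1000).astype(int); g[ij[:,0].clip(0,299),ij[:,1].clip(0,299)]=255
            g=cv2.morphologyEx(g,cv2.MORPH_CLOSE,np.ones((5,5))); c,_=cv2.findContours(g,cv2.RETR_EXTERNAL,cv2.CHAIN_APPROX_SIMPLE); f=np.zeros_like(g); cv2.drawContours(f,[max(c,key=cv2.contourArea)],-1,255,-1)
            f=cv2.morphologyEx(f,cv2.MORPH_OPEN,cv2.getStructuringElement(cv2.MORPH_ELLIPSE,(61,61))); i,j=np.nonzero(f); xy=np.stack([i/1000+cx-.15,j/1000+cy-.15],1).astype(np.float32)
        (c,s,a)=cv2.minAreaRect(xy*1000); print(n,nm,np.round(c,1),np.round(s,1),round(a,1))
E
```

```text
top large [ 436.9 -121.7] [39.4 40.2] 55.1
top small [500.2 420.5] [28.6 26.6] 54.6
top bay [599.4 167.8] [141.   89.3] 83.0
top jar [464.5  -5.9] [52.4 52.3] 45.5
top cap [ 616.6 -176.4] [180.1 182.7] 58.7
top capfloor 0.005830493639318976
top bayfloor 0.005837894678022015
scene large [ 439.2 -122.1] [40.9 43.4] 59.4
scene small [501.8 419.3] [26.5 30.6] 51.5
scene bay [604.6 204. ] [214.6  91.6] 83.0
scene jar [466.4  -5.6] [52. 55.] 61.1
scene cap [ 618.4 -175.8] [180.2 181.7] 37.4
scene capfloor 0.00634446446581742
scene bayfloor 0.0061141337447260715
```

```bash
python3 - <<'E'
from h import *
for n in ["top","scene"]:
    d=dict(np.load(n+"0.npz")); W=cloud(d)
    m=(abs(W[...,0]-.604)<.07)&(abs(W[...,1]-.21)<.14)&(W[...,2]>.0085)&(W[...,2]<.03)
    xy=W[m][:,:2]
    for ang in (82,83,84,85):
        a=np.radians(ang); e=np.array([np.cos(a),np.sin(a)]); f=np.array([np.sin(a),-np.cos(a)])
        u=xy@e; v=xy@f; h,b=np.histogram(u,bins=np.arange(u.min(),u.max()+.003,.003))
        vm=v[u<u.max()-.03]
        # cross walls = peaks in h
        print(n,ang,"u",u.min().round(4),u.max().round(4),"v",vm.min().round(4),vm.max().round(4),"w",np.ptp(vm).round(4))
        if ang==83: print([(round(float(x),3),int(y)) for x,y in zip(b,h) if y>25])
        lo,hi=u.min(),vm
        uc=u.min()+.105; vc=(vm.min()+vm.max())/2; print("   centre",np.round(uc*e+vc*f,4))
E
python3 - <<'E'
import cv2
i=cv2.imread('pics/top0.png')[150:240,160:300]; cv2.imwrite('pics/bay0.png',cv2.resize(i,None,fx=5,fy=5,interpolation=cv2.INTER_CUBIC))
E
```

```text
top 82 u 0.1691 0.4105 v 0.4993 0.6396 w 0.1403
   centre [0.6021 0.1922]
top 83 u 0.1592 0.4006 v 0.5057 0.6445 w 0.1388
[(0.171, 53), (0.237, 38), (0.24, 45), (0.306, 42), (0.309, 35), (0.372, 38), (0.375, 51)]
   centre [0.603  0.1921]
top 84 u 0.1485 0.3905 v 0.512 0.6492 w 0.1372
   centre [0.6039 0.1914]
top 85 u 0.1377 0.3804 v 0.5181 0.6537 w 0.1356
   centre [0.6048 0.1907]
scene 82 u 0.1782 0.4104 v 0.5214 0.6195 w 0.098
   centre [0.6043 0.201 ]
scene 83 u 0.1686 0.4006 v 0.5277 0.6229 w 0.0952
[(0.169, 67), (0.172, 58), (0.238, 57), (0.241, 52), (0.304, 28), (0.307, 62), (0.31, 41), (0.373, 54), (0.376, 57), (0.379, 28)]
   centre [0.6044 0.2015]
scene 84 u 0.1587 0.3906 v 0.5321 0.6279 w 0.0958
   centre [0.6044 0.2016]
scene 85 u 0.1483 0.3806 v 0.535 0.6336 w 0.0986
   centre [0.6042 0.2014]
```

View pics/bay0.png

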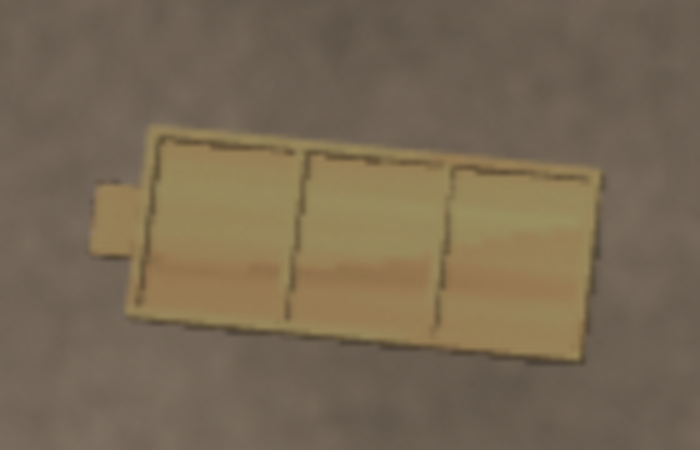

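Both views agree to about 2 mm, and the heights match the text. The bay tray is centred at about (0.6045, 0.202), with its long axis 83° from x and the tab end toward +y. Next, a helper to turn goals into shifts.

```bash
cat > g.py <<'E'
import sys,numpy as np
from station import manip
from scipy.spatial.transform import Rotation as Ro
def go(x,y,z,jaw):
    s=manip.sense(); R=Ro.from_quat(s["tool_rot"]).as_matrix(); d=R.T@(np.array([x,y,z])-s["tcp_pos"])*100
    cur=np.degrees(np.arctan2(R[1,1],R[0,1])); dy=(jaw-cur+90)%180-90
    print("t %.1f"%s["t"],"tcp",np.round(s["tcp_pos"],4),"jaw %.1f"%cur,"q",np.round(s["q"],2),"tilt",np.round(R[2],3),"F",np.round(s["force"],1),"gap",round(s["finger_gap"]*8.54,2))
    print("dp cm",np.round(d,2),"roll",round(-np.radians(dy),3),"(q6 other way %+.2f)"%np.radians(180))
if __name__=="__main__": go(*map(float,sys.argv[1:5]))
E
python3 g.py .501 .4195 .12 53
```

```text
t 0.1 tcp [0.2297 0.5807 0.2496] jaw 68.4 q [ 1.02  0.53  1.43 -0.    1.18 -0.18] tilt [ 0.    -0.002 -1.   ] F [-0.3 -0.8  0.1] gap 8.52
dp cm [-31.17  -4.98  12.95] roll 0.269 (q6 other way +3.14)
```

```bash
python3 -m creep '{"claw":[5,5,5,5,5,5,5,5,5,5,5],"dp":[[-31.2,-5,5],[-31.2,-5,5],[-31.2,-5,5],[-31.2,-5,5],[-31.2,-5,5],[-31.2,-5,5],[-31.2,-5,10],[-31.2,-5,12.9],[-31.2,-5,12.9],[-31.2,-5,12.9],[-31.2,-5,12.9]],"roll":[0.27,0.27,0.27,0.27,0.27,0.27,0.27,0.27,0.27,0.27,0.27]}' 25; python3 g.py .501 .4195 .026 53; python3 - <<'E'
from station import imaging
import cv2
from h import *
d=imaging.snapshot("wrist"); cv2.imwrite("pics/w1.png",d["image"][:,:,::-1]); blobs(d,"wrist",lo=.012,hi=.05)
E
```

```text
t: 1.25
tcp_pos: [0.5023, 0.4212, 0.1234]
tool_rot: [0.317, 0.948, 0.001, 0.001]
force: [-0.3, 0.0, -0.1]
finger_gap: 0.586
t 1.2 tcp [0.5023 0.4212 0.1234] jaw 53.0 q [ 0.53  0.72  1.45  0.    0.96 -0.4 ] tilt [-0.001  0.003 -1.   ] F [-0.3  0.  -0.1] gap 5.0
dp cm [ 0.01 -0.24  9.74] roll 0.0 (q6 other way +3.14)
wrist [568. 154.] 11076 ztop 0.0496 topmean [0.5255 0.5522 0.0474] topmid [0.5506 0.5688 0.0468] ext [0.141 0.051 0.006]
wrist [ 30. 242.] 3473 ztop 0.0489 topmean [0.4047 0.2973 0.0464] topmid [0.4032 0.2913 0.0464] ext [0.034 0.025 0.007]
wrist [323. 244.] 2147 ztop 0.0270 topmean [0.5003 0.4212 0.0255] topmid [0.5012 0.4206 0.0246] ext [0.033 0.033 0.007]
```

View pics/w1.png

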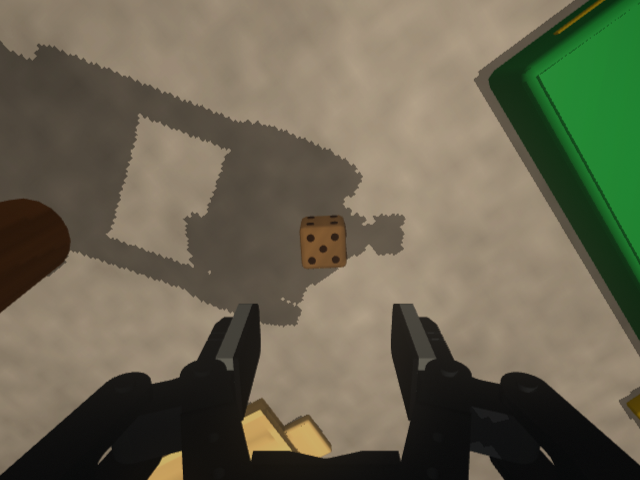

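The wrist view puts the die at (323,244), square to the jaws, with its top at about 26 mm. Descending to grasp it.

```bash
python3 -m creep '{"claw":[5,5,5,5,2,2,2,2,2],"dp":[[0.1,-0.15,4.5],[0.1,-0.15,8.5],[0.1,-0.15,9.7],[0.1,-0.15,9.7],[0.1,-0.15,9.7],[0.1,-0.15,9.7],[0.1,-0.15,9.7],[0.1,-0.15,9.7],[0.1,-0.15,9.7]],"roll":[0,0,0,0,0,0,0,0,0]}' 25; python3 g.py .6045 .2023 .13 -7
```

```text
t: 2.2
tcp_pos: [0.5016, 0.4205, 0.027]
tool_rot: [0.318, 0.948, 0.002, 0.002]
force: [-0.1, 0.4, 7.5]
finger_gap: 0.296
t 2.2 tcp [0.5016 0.4205 0.027 ] jaw 52.9 q [ 0.53  0.85  1.49  0.    0.79 -0.4 ] tilt [-0.002  0.005 -1.   ] F [-0.1  0.4  7.5] gap 2.53
dp cm [-21.37 -11.16 -10.32] roll 1.046 (q6 other way +3.14)
```

```bash
python3 -m creep '{"claw":[2,2,2,2,2,2,2,2,2,2,2,2],"dp":[[0,0,-5],[-4,-2,-10],[-9,-4,-10.3],[-13,-6,-10.3],[-17,-8,-10.3],[-21.4,-11.2,-10.3],[-21.4,-11.2,-10.3],[-21.4,-11.2,-10.3],[-21.4,-11.2,-10.3],[-21.4,-11.2,-10.3],[-21.4,-11.2,-10.3],[-21.4,-11.2,-10.3]],"roll":[1.046,1.046,1.046,1.046,1.046,1.046,1.046,1.046,1.046,1.046,1.046,1.046]}'; python3 g.py .6045 .2023 .033 -7; python3 - <<'E'
from station import imaging
import cv2
from h import *
d=imaging.snapshot("wrist"); cv2.imwrite("pics/w2.png",d["image"][:,:,::-1])
E
```

```text
t: 3.4
tcp_pos: [0.6027, 0.2022, 0.1273]
tool_rot: [0.748, 0.664, -0.0, -0.0]
force: [0.3, 0.2, -0.6]
finger_gap: 0.3
t 3.4 tcp [0.6027 0.2022 0.1273] jaw -6.8 q [0.15 0.69 1.5  0.   0.95 0.27] tilt [ 0. -0. -1.] F [ 0.3  0.2 -0.6] gap 2.56
dp cm [0.03 0.18 9.43] roll 0.003 (q6 other way +3.14)
```

View pics/w2.png

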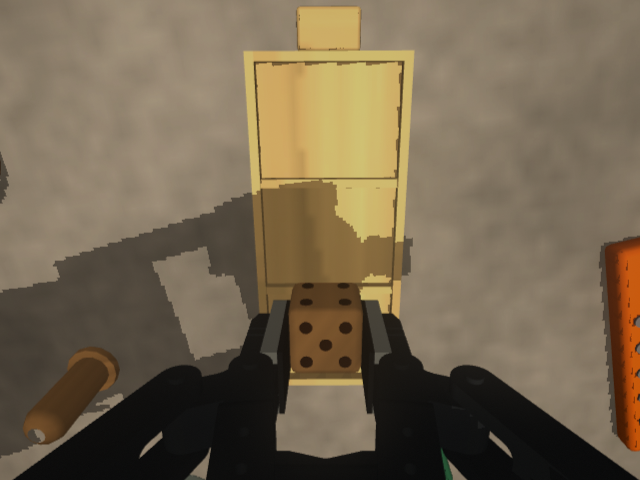

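The wrist view has the middle bay between the walls at rows 180 and 285. In w1, a point directly under the TCP showed at about (323,244), so the die is over the middle bay. Lowering it.

```bash
python3 -m creep '{"claw":[2,2,2,2,2,3.6,3.6,3.6,3.6,3.6,3.6],"dp":[[0,0.2,4.5],[0,0.2,8],[0,0.2,9.4],[0,0.2,9.4],[0,0.2,9.4],[0,0.2,9.4],[0,0.2,9.4],[0,0.2,9.4],[0,0.2,7],[0,0.2,2],[0,0.2,-2]],"roll":[0,0,0,0,0,0,0,0,0,0,0]}'; python3 g.py .430 .1235 .13 -7; python3 - <<'E'
from station import imaging
import cv2
from h import *
d=imaging.snapshot("wrist"); cv2.imwrite("pics/w3.png",d["image"][:,:,::-1])
E
```

```text
t: 4.55
tcp_pos: [0.6053, 0.2006, 0.149]
tool_rot: [0.749, 0.663, 0.0, 0.0]
force: [1.5, -0.2, -0.0]
finger_gap: 0.423
t 4.5 tcp [0.6053 0.2006 0.149 ] jaw -7.0 q [0.15 0.67 1.49 0.   0.99 0.27] tilt [ 0.  0. -1.] F [ 1.5 -0.2 -0. ] gap 3.61
dp cm [ -9.79 -16.46   1.9 ] roll 0.0 (q6 other way +3.14)
```

View pics/w3.png

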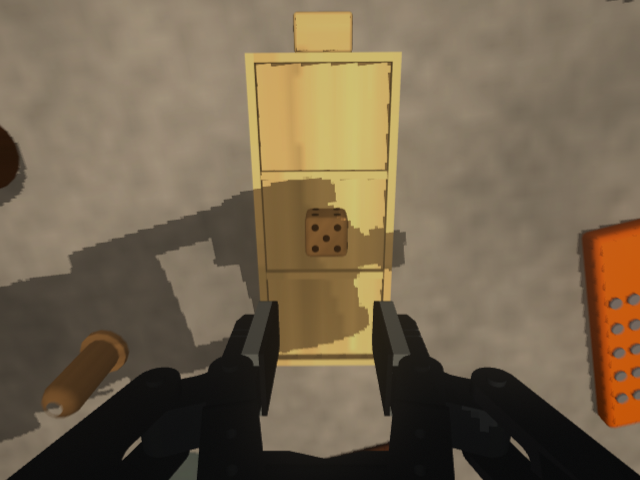

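The small die (326,232) sits flat in the middle of its bay. Tall pawn next.

```bash
python3 -m creep '{"claw":[5,5,5,5,5,5,5,5],"dp":[[-2.9,-4.9,0],[-5.9,-9.9,0],[-8.5,-14,0],[-9.8,-16.5,0],[-9.8,-16.5,1.5],[-9.8,-16.5,1.9],[-9.8,-16.5,1.9],[-9.8,-16.5,1.9]],"roll":[0,0,0,0,0,0,0,0]}'; python3 g.py .430 .1235 .035 -7; python3 - <<'E'
from station import imaging
import cv2
from h import *
d=imaging.snapshot("wrist"); cv2.imwrite("pics/w4.png",d["image"][:,:,::-1]); blobs(d,"wrist",lo=.03,hi=.09)
E
```

```text
t: 5.4
tcp_pos: [0.4311, 0.1237, 0.1286]
tool_rot: [0.749, 0.663, 0.001, 0.001]
force: [-0.4, 0.6, -0.3]
finger_gap: 0.585
t 5.4 tcp [0.4311 0.1237 0.1286] jaw -7.0 q [0.03 0.51 1.98 0.   0.65 0.15] tilt [ 0.     0.002 -1.   ] F [-0.4  0.6 -0.3] gap 4.99
dp cm [-0.03 -0.13  9.36] roll 0.0 (q6 other way +3.14)
wrist [202.   5.] 722 ztop 0.0735 topmean [0.3904 0.2459 0.0717] topmid [0.3899 0.246  0.0716] ext [0.013 0.002 0.007]
wrist [635.  70.] 269 ztop 0.0318 topmean [0.5956 0.1989 0.0307] topmid [0.5954 0.2012 0.0312] ext [0.006 0.022 0.002]
wrist [322. 257.] 1887 ztop 0.0637 topmean [0.4307 0.1259 0.0613] topmid [0.4305 0.1242 0.0614] ext [0.022 0.022 0.007]
wrist [384. 425.] 2485 ztop 0.0695 topmean [0.4575 0.0169 0.0673] topmid [0.4561 0.015  0.0672] ext [0.019 0.012 0.007]
```

View pics/w4.png

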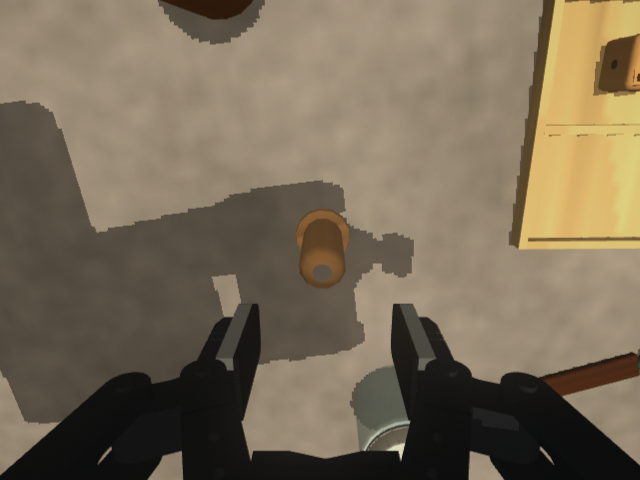

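The pawn is centred at (322,257), with its top 64 mm high, and the jar is clear. Grasping.

```bash
python3 -m creep '{"claw":[5,5,5,5,1.8,1.8,1.8,1.8,1.8,1.8,1.8,1.8],"dp":[[0,-0.1,4],[0,-0.1,8],[0,-0.1,9.3],[0,-0.1,9.3],[0,-0.1,9.3],[0,-0.1,9.3],[0,-0.1,9.3],[0,-0.1,9.3],[0,-0.1,9.3],[0,-0.1,9.3],[0,-0.1,5],[0,-0.1,0]],"roll":[0,0,0,0,0,0,0,0,0,0,0,0]}' 25; python3 g.py .6128 .2698 .13 -7; python3 - <<'E'
from station import imaging
import cv2
from h import *
d=imaging.snapshot("wrist"); cv2.imwrite("pics/w5.png",d["image"][:,:,::-1])
E
```

```text
t: 6.65
tcp_pos: [0.4269, 0.1234, 0.1273]
tool_rot: [0.749, 0.663, -0.003, -0.002]
force: [0.6, 0.0, -0.7]
finger_gap: 0.274
t 6.7 tcp [0.4269 0.1234 0.1273] jaw -7.0 q [ 0.03  0.51  1.99 -0.    0.65  0.15] tilt [-0.001 -0.007 -1.   ] F [ 0.6  0.  -0.7] gap 2.34
dp cm [16.8  16.66 -0.4 ] roll -0.0 (q6 other way +3.14)
```

View pics/w5.png

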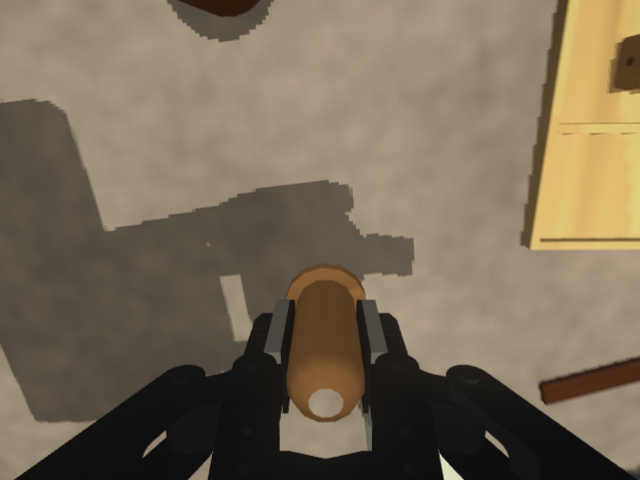

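The pawn is held upright. Moving it over the tab bay.

```bash
python3 -m creep '{"claw":[1.8,1.8,1.8,1.8,1.8,1.8,1.8,1.8,1.8,1.8],"dp":[[2,2,-1],[5,5,-1],[8.4,8.4,-1],[11.5,11.5,-1],[14.5,14.5,-1],[16.7,16.4,-0.5],[16.7,16.4,-0.5],[16.7,16.4,-0.5],[16.7,16.4,-0.5],[16.7,16.4,-0.5]],"roll":[0,0,0,0,0,0,0,0,0,0]}'; python3 g.py .6128 .2698 .042 -7
```

```text
t: 7.7
tcp_pos: [0.6105, 0.2685, 0.1333]
tool_rot: [0.749, 0.662, -0.001, -0.0]
force: [0.7, -0.5, -0.1]
finger_gap: 0.277
t 7.7 tcp [0.6105 0.2685 0.1333] jaw -7.0 q [ 0.25  0.72  1.41 -0.    1.01  0.37] tilt [-0.001 -0.001 -1.   ] F [ 0.7 -0.5 -0.1] gap 2.37
dp cm [0.16 0.23 9.13] roll -0.001 (q6 other way +3.14)
```

```bash
python3 -m creep '{"claw":[1.8,1.8,1.8,1.8,1.8,1.8,3.8,3.8,3.8,3.8,3.8,3.8],"dp":[[0.1,0.2,4],[0.1,0.2,7],[0.1,0.2,8.6],[0.1,0.2,9.15],[0.1,0.2,9.15],[0.1,0.2,9.15],[0.1,0.2,9.15],[0.1,0.2,9.15],[0.1,0.2,9.15],[0.1,0.2,6],[0.1,0.2,1.5],[0.1,0.2,-3]],"roll":[0,0,0,0,0,0,0,0,0,0,0,0]}'; python3 g.py .4995 -.4145 .15 -40; python3 - <<'E'
from station import imaging
import cv2
from h import *
d=imaging.snapshot("wrist"); cv2.imwrite("pics/w6.png",d["image"][:,:,::-1])
E
```

```text
t: 8.9
tcp_pos: [0.6131, 0.27, 0.1638]
tool_rot: [0.749, 0.663, -0.001, -0.0]
force: [0.2, -0.7, 0.5]
finger_gap: 0.45
t 8.9 tcp [0.6131 0.27   0.1638] jaw -7.0 q [ 0.25  0.69  1.39 -0.    1.07  0.37] tilt [-0.001 -0.002 -1.   ] F [ 0.2 -0.7  0.5] gap 3.84
dp cm [-69.32  -2.95   1.44] roll 0.576 (q6 other way +3.14)
```

View pics/w6.png

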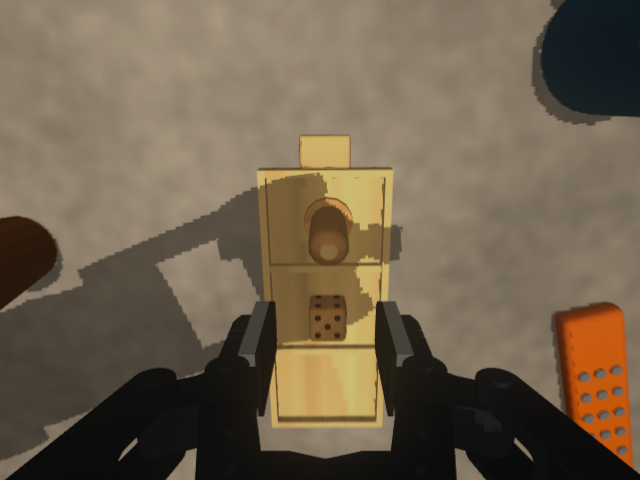

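The tall pawn stands in the tab bay at (328,230), with the small die still in the middle bay. Short pawn next.

```bash
python3 -m creep '{"claw":[5,5,5,5,5,5,5,5,5,5,5,5],"dp":[[-3,0,0],[-8,-0.3,0],[-13,-0.5,0],[-18,-0.7,0],[-23,-0.9,0],[-28,-1.1,0],[-33,-1.3,0],[-38,-1.6,0],[-43,-1.8,0],[-48,-2,0],[-53,-2.2,0],[-58,-2.4,0]],"roll":[0,0,0,0,0,0,0,0,0,0,0,0]}'; python3 g.py .4995 -.4145 .12 -7;  python3 -m creep '{"claw":[5,5,5,5,5,5,5],"dp":[[-5,-0.3,0],[-9.5,-0.5,0],[-11.3,-0.5,1.4],[-11.3,-0.5,3],[-11.3,-0.5,3],[-11.3,-0.5,3],[-11.3,-0.5,3]],"roll":[0,0,0,0,0,0,0]}'; python3 g.py .4995 -.4145 .027 -7; python3 - <<'E'
from station import imaging
import cv2
from h import *
d=imaging.snapshot("wrist"); cv2.imwrite("pics/w7.png",d["image"][:,:,::-1]); blobs(d,"wrist",lo=.02,hi=.06)
E
```

```text
t: 10.15
tcp_pos: [0.5189, -0.3041, 0.1635]
tool_rot: [0.749, 0.663, 0.0, 0.0]
force: [0.6, -0.5, 0.1]
finger_gap: 0.587
t 10.2 tcp [ 0.5189 -0.3041  0.1635] jaw -7.0 q [-0.72  0.6   1.57  0.    0.96 -0.59] tilt [-0.     0.001 -1.   ] F [ 0.6 -0.5  0.1] gap 5.02
dp cm [-11.19  -0.58   4.35] roll -0.0 (q6 other way +3.14)
t: 10.85
tcp_pos: [0.5013, -0.4128, 0.1338]
tool_rot: [0.748, 0.663, 0.0, 0.0]
force: [0.2, 0.2, 0.5]
finger_gap: 0.587
t 10.8 tcp [ 0.5013 -0.4128  0.1338] jaw -6.9 q [-0.86  0.7   1.46  0.    0.98 -0.74] tilt [-0.  0. -1.] F [0.2 0.2 0.5] gap 5.01
dp cm [-0.19 -0.16 10.68] roll 0.002 (q6 other way +3.14)
wrist [71. 29.] 7361 ztop 0.0248 topmean [ 0.3878 -0.2839  0.0234] topmid [ 0.3887 -0.2847  0.0231] ext [0.068 0.036 0.006]
wrist [322. 249.] 1225 ztop 0.0398 topmean [ 0.4998 -0.4144  0.0373] topmid [ 0.4992 -0.4163  0.0376] ext [0.022 0.022 0.007]
```

View pics/w7.png

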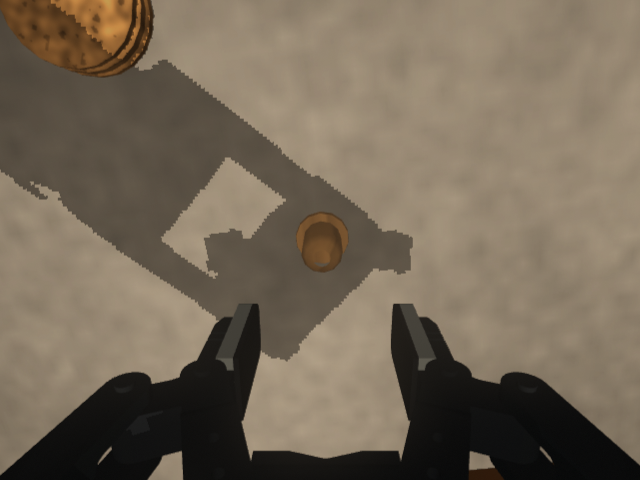

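The short pawn stands at (322,249), with its top at about 40 mm, centred between the jaws.

```bash
python3 -m creep '{"claw":[5,5,5,5,5,1.8,1.8,1.8,1.8,1.8,1.8],"dp":[[-0.2,-0.15,4.5],[-0.2,-0.15,8.5],[-0.2,-0.15,10.3],[-0.2,-0.15,10.6],[-0.2,-0.15,10.6],[-0.2,-0.15,10.6],[-0.2,-0.15,10.6],[-0.2,-0.15,10.6],[-0.2,-0.15,10.6],[-0.2,-0.15,10.6],[-0.2,-0.15,10.6]],"roll":[0,0,0,0,0,0,0,0,0,0,0]}' 25; python3 g.py .5962 .1348 .15 -7
```

```text
t: 12.0
tcp_pos: [0.5, -0.4164, 0.0294]
tool_rot: [0.749, 0.663, 0.0, 0.002]
force: [0.2, 0.8, 5.5]
finger_gap: 0.27
t 12.0 tcp [ 0.5    -0.4164  0.0294] jaw -7.0 q [-0.87  0.85  1.5   0.    0.79 -0.74] tilt [-0.002  0.003 -1.   ] F [0.2 0.8 5.5] gap 2.31
dp cm [ 55.85   2.87 -12.19] roll 0.0 (q6 other way +3.14)
```

```bash
python3 -m creep '{"claw":[1.8,1.8,1.8,1.8,1.8,1.8,1.8,1.8,1.8,1.8,1.8,1.8],"dp":[[0,0,-4],[0,0,-8],[3,0,-12],[8,0.4,-12.2],[13,0.6,-12.2],[18,0.9,-12.2],[23,1.2,-12.2],[28,1.4,-12.2],[33,1.7,-12.2],[38,2,-12.2],[43,2.2,-12.2],[48,2.5,-12.2]],"roll":[0,0,0,0,0,0,0,0,0,0,0,0]}'; python3 g.py .5962 .1348 .13 -7
```

```text
t: 13.2
tcp_pos: [0.5821, 0.0592, 0.1499]
tool_rot: [0.749, 0.663, 0.0, 0.0]
force: [1.5, -0.2, -1.1]
finger_gap: 0.271
t 13.2 tcp [0.5821 0.0592 0.1499] jaw -7.0 q [-0.09  0.61  1.62 -0.    0.91  0.03] tilt [-0.     0.001 -1.   ] F [ 1.5 -0.2 -1.1] gap 2.31
dp cm [7.68 0.48 1.99] roll 0.0 (q6 other way +3.14)
```

```bash
python3 -m creep '{"claw":[1.8,1.8,1.8,1.8,1.8,1.8],"dp":[[4,0.3,0],[7.5,0.5,2],[7.5,0.5,2],[7.5,0.5,2],[7.5,0.5,2],[7.5,0.5,2]],"roll":[0,0,0,0,0,0]}'; python3 g.py .5962 .1348 .035 -7;python3 - <<'E'
from station import imaging
import cv2
from h import *
d=imaging.snapshot("wrist"); cv2.imwrite("pics/w8.png",d["image"][:,:,::-1])
E
```

```text
t: 13.8
tcp_pos: [0.5964, 0.1296, 0.13]
tool_rot: [0.75, 0.662, 0.0, 0.0]
force: [-0.2, 0.5, -0.3]
finger_gap: 0.27
t 13.8 tcp [0.5964 0.1296 0.13  ] jaw -7.1 q [ 0.03  0.66  1.57 -0.    0.91  0.16] tilt [-0.     0.001 -1.   ] F [-0.2  0.5 -0.3] gap 2.31
dp cm [ 0.51 -0.1   9.49] roll -0.002 (q6 other way +3.14)
```

View pics/w8.png

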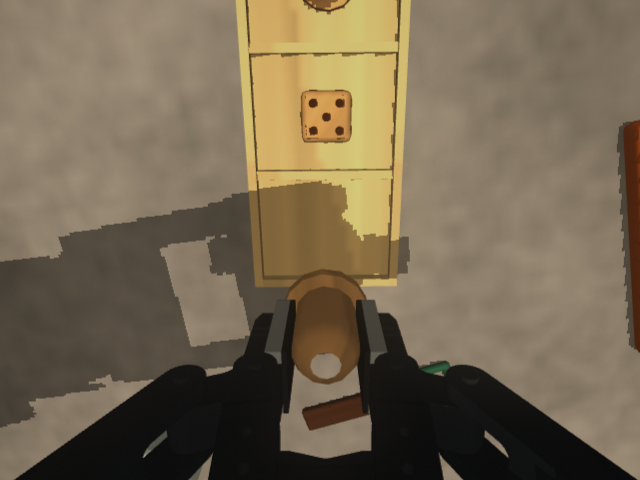

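The pawn is held over the end bay (walls at rows 170 and 280). It needs about 5 mm more toward +y, then down.

```bash
python3 -m creep '{"claw":[1.8,1.8,1.8,1.8,1.8,1.8,3.8,3.8,3.8,3.8,3.8,3.8],"dp":[[0.5,-0.1,4],[0.5,-0.1,7],[0.5,-0.1,9],[0.5,-0.1,9.5],[0.5,-0.1,9.5],[0.5,-0.1,9.5],[0.5,-0.1,9.5],[0.5,-0.1,9.5],[0.5,-0.1,9.5],[0.5,-0.1,6],[0.5,-0.1,1.5],[0.5,-0.1,-3]],"roll":[0,0,0,0,0,0,0,0,0,0,0,0]}'; python3 g.py .438 -.122 .13 -33; python3 - <<'E'
from station import imaging
import cv2
from h import *
d=imaging.snapshot("wrist"); cv2.imwrite("pics/w9.png",d["image"][:,:,::-1])
E
```

```text
t: 15.05
tcp_pos: [0.5952, 0.1361, 0.16]
tool_rot: [0.749, 0.663, -0.001, -0.001]
force: [0.4, -0.1, -0.3]
finger_gap: 0.447
t 15.1 tcp [0.5952 0.1361 0.16  ] jaw -7.0 q [0.04 0.62 1.55 0.   0.97 0.16] tilt [-0.    -0.002 -1.   ] F [ 0.4 -0.1 -0.3] gap 3.81
dp cm [-27.53 -12.45   3.03] roll 0.454 (q6 other way +3.14)
```

View pics/w9.png

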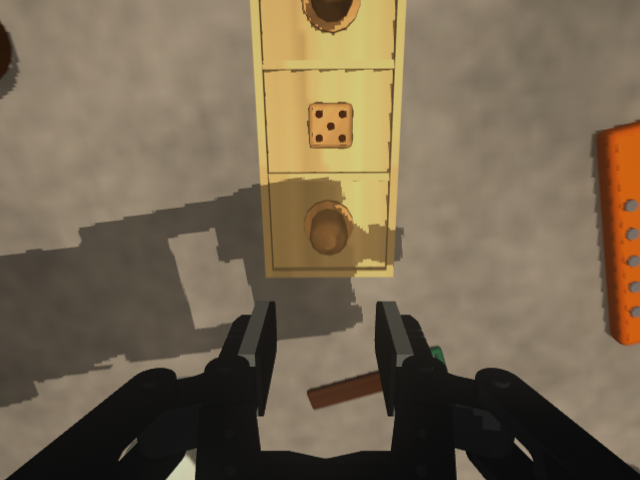

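All three bay pieces are in place, with the short pawn upright at (329,230). Large die next.

```bash
python3 -m creep '{"claw":[6,6,6,6,6,6,6,6,6,6,6],"dp":[[-4,-1.5,0],[-9,-3.5,0],[-13.5,-5.5,0],[-18,-7.8,0],[-22.5,-10,0],[-26.5,-12,0],[-27.5,-12.45,1.5],[-27.5,-12.45,3],[-27.5,-12.45,3],[-27.5,-12.45,3],[-27.5,-12.45,3]],"roll":[0.45,0.45,0.45,0.45,0.45,0.45,0.45,0.45,0.45,0.45,0.45]}'; python3 g.py .438 -.122 .026 -33; python3 - <<'E'
from station import imaging
import cv2
from h import *
d=imaging.snapshot("wrist"); cv2.imwrite("pics/w10.png",d["image"][:,:,::-1]); blobs(d,"wrist",lo=.02,hi=.06)
W=cloud(d); m=(np.hypot(W[...,0]-.438,W[...,1]+.122)<.04)&(W[...,2]>.036)&(W[...,2]<.05); print(cv2.minAreaRect((W[m][:,:2]*1000).astype(np.float32)))
E
```

```text
t: 16.2
tcp_pos: [0.4393, -0.1215, 0.1298]
tool_rot: [0.878, 0.479, 0.0, 0.001]
force: [0.2, -0.0, -0.1]
finger_gap: 0.704
t 16.2 tcp [ 0.4393 -0.1215  0.1298] jaw -32.7 q [-0.52  0.51  1.96  0.    0.66  0.06] tilt [ 0.     0.001 -1.   ] F [ 0.2 -0.  -0.1] gap 6.01
dp cm [-0.12 -0.1  10.38] roll 0.005 (q6 other way +3.14)
wrist [277.  64.] 1439 ztop 0.0596 topmean [ 0.4727 -0.0284  0.0565] topmid [ 0.4678 -0.0241  0.0568] ext [0.052 0.023 0.006]
wrist [324. 251.] 5378 ztop 0.0410 topmean [ 0.4395 -0.1213  0.0396] topmid [ 0.4387 -0.1224  0.0386] ext [0.053 0.053 0.007]
wrist [376. 433.] 3594 ztop 0.0243 topmean [ 0.395  -0.2565  0.0232] topmid [ 0.3898 -0.2637  0.0226] ext [0.065 0.059 0.005]
((438.79229736328125, -122.37684631347656), (39.962181091308594, 40.043678283691406), 54.68376541137695)
```

View pics/w10.png

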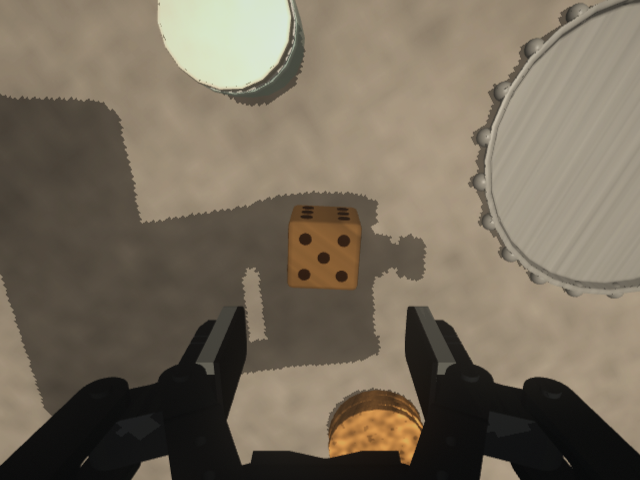

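The large die, at (324,251), is 40.0 mm square with yaw about −35°. The jar and coasters are clear of the jaws.

```bash
python3 -m creep '{"claw":[6,6,6,6,6,3.4,3.4,3.4,3.4,3.4,3.4],"dp":[[-0.1,-0.05,4.5],[-0.1,-0.05,8.5],[-0.1,-0.05,10],[-0.1,-0.05,10.2],[-0.1,-0.05,10.2],[-0.1,-0.05,10.2],[-0.1,-0.05,10.2],[-0.1,-0.05,10.2],[-0.1,-0.05,10.2],[-0.1,-0.05,10.2],[-0.1,-0.05,10.2]],"roll":[0.04,0.04,0.04,0.04,0.04,0.04,0.04,0.04,0.04,0.04,0.04]}' 30; python3 g.py .617 -.216 .15 0
```

```text
t: 17.35
tcp_pos: [0.4386, -0.1226, 0.0286]
tool_rot: [0.887, 0.461, 0.001, 0.001]
force: [1.1, 0.9, 7.6]
finger_gap: 0.463
t 17.4 tcp [ 0.4386 -0.1226  0.0286] jaw -35.1 q [-0.52  0.73  2.01  0.    0.4   0.09] tilt [ 0.     0.003 -1.   ] F [1.1 0.9 7.6] gap 3.96
dp cm [  2.61  20.   -12.08] roll -0.612 (q6 other way +3.14)
```

```bash
python3 -m creep '{"claw":[3.4,3.4,3.4,3.4,3.4,3.4,3.4,3.4,3.4,3.4,3.4,3.4],"dp":[[0,0,-4],[0,0,-8],[0.5,3,-12],[1,8,-12],[1.6,13,-12],[2.2,17,-12],[2.6,20,-12],[2.6,20,-10],[2.6,20,-10],[2.6,20,-10],[2.6,20,-10],[2.6,20,-10]],"roll":[0,-0.15,-0.3,-0.45,-0.6,-0.61,-0.61,-0.61,-0.61,-0.61,-0.61,-0.61]}'; python3 g.py .617 -.216 .0345 0; python3 - <<'E'
from station import imaging
import cv2
from h import *
d=imaging.snapshot("wrist"); cv2.imwrite("pics/w11.png",d["image"][:,:,::-1])
E
```

```text
t: 18.55
tcp_pos: [0.6163, -0.2157, 0.1283]
tool_rot: [0.708, 0.706, 0.0, 0.0]
force: [-1.4, 0.2, 0.9]
finger_gap: 0.466
t 18.6 tcp [ 0.6163 -0.2157  0.1283] jaw -0.1 q [-0.51  0.71  1.46 -0.    0.97 -0.51] tilt [-0.     0.001 -1.   ] F [-1.4  0.2  0.9] gap 3.98
dp cm [-0.03  0.07  9.38] roll -0.002 (q6 other way +3.14)
```

View pics/w11.png

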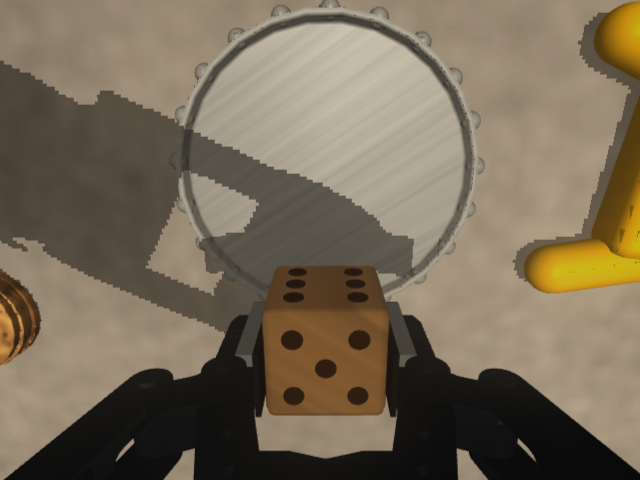

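The die is over the tray's near side, inside the rim (tray centre about (330,158)). Placing it.

```bash
python3 -m creep '{"claw":[3.4,3.4,3.4,3.4,3.4,3.4,5.4,5.4,5.4,5.4,5.4,5.4],"dp":[[0.2,0.05,4],[0.2,0.05,7],[0.2,0.05,8.9],[0.2,0.05,9.4],[0.2,0.05,9.4],[0.2,0.05,9.4],[0.2,0.05,9.4],[0.2,0.05,9.4],[0.2,0.05,9.4],[0.2,0.05,6],[0.2,0.05,1.5],[0.2,0.05,-3]],"roll":[0,0,0,0,0,0,0,0,0,0,0,0]}'; python3 g.py .392 .2757 .17 -20; python3 - <<'E'
from station import imaging
import cv2
from h import *
d=imaging.snapshot("wrist"); cv2.imwrite("pics/w12.png",d["image"][:,:,::-1]); blobs(d,"wrist",lo=.02,hi=.06)
E
```

```text
t: 19.8
tcp_pos: [0.6163, -0.2136, 0.1579]
tool_rot: [0.708, 0.706, -0.0, -0.001]
force: [1.0, -0.0, 1.0]
finger_gap: 0.632
t 19.8 tcp [ 0.6163 -0.2136  0.1579] jaw -0.1 q [-0.5   0.67  1.44  0.    1.03 -0.5 ] tilt [ 0.001 -0.002 -1.   ] F [ 1. -0.  1.] gap 5.39
dp cm [ 48.89 -22.54  -1.12] roll 0.347 (q6 other way +3.14)
wrist [601. 169.] 13877 ztop 0.0425 topmean [ 0.7961 -0.1965  0.0423] topmid [ 0.8012 -0.2065  0.0412] ext [0.022 0.037 0.009]
wrist [328. 236.] 4565 ztop 0.0460 topmean [ 0.6182 -0.2131  0.0447] topmid [ 0.6182 -0.2142  0.0436] ext [0.04  0.039 0.007]
wrist [ 20. 308.] 3302 ztop 0.0246 topmean [ 0.4052 -0.2702  0.0233] topmid [ 0.4031 -0.2691  0.0229] ext [0.04  0.066 0.006]
```

View pics/w12.png

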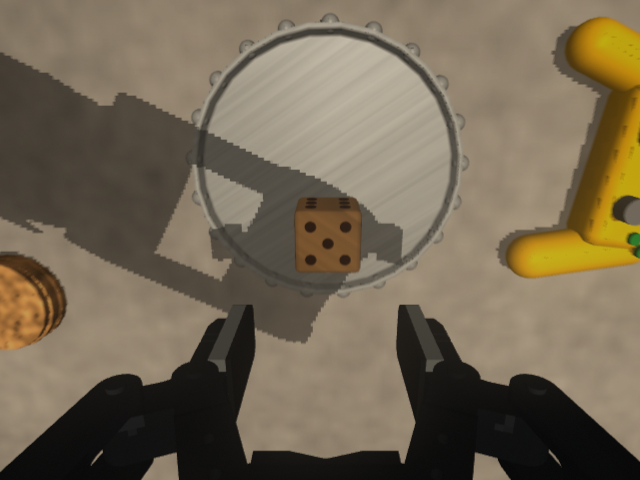

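The large die is flat in the cap tray (top about 45 mm, 38 mm from centre). Cup next, with the jaws fully open.

```bash
python3 -m creep '{"claw":[8.5,8.5,8.5,8.5,8.5,8.5,8.5,8.5,8.5,8.5,8.5,8.5],"dp":[[3,-1,0],[7.5,-3.2,0],[12,-5.3,-1],[16.5,-7.4,-1],[21,-9.5,-1],[25.5,-11.6,-1],[30,-13.7,-1],[34.5,-15.8,-1],[39,-18,-1],[43.5,-20,-1],[48.9,-22.5,-1],[48.9,-22.5,-1]],"roll":[0,0,0,0,0,0,0,0,0,0,0,0]}';  python3 -m creep '{"claw":[8.5,8.5,8.5],"dp":[[0,0,0],[0,0,0],[0,0,0]],"roll":[0,0,0]}';python3 g.py .392 .2757 .04 0; python3 - <<'E'
from station import imaging
import cv2
from h import *
d=imaging.snapshot("wrist"); cv2.imwrite("pics/w13.png",d["image"][:,:,::-1]); blobs(d,"wrist",lo=.05,hi=.1)
E
```

```text
t: 21.05
tcp_pos: [0.3901, 0.2791, 0.1674]
tool_rot: [0.706, 0.708, 0.0, -0.001]
force: [-0.0, -0.1, 0.6]
finger_gap: 0.993
t: 21.35
tcp_pos: [0.3939, 0.2744, 0.1673]
tool_rot: [0.709, 0.706, 0.0, 0.0]
force: [-0.3, -0.0, 0.0]
finger_gap: 0.998
t 21.4 tcp [0.3939 0.2744 0.1673] jaw -0.2 q [ 0.38  0.47  1.87 -0.    0.8   0.38] tilt [-0.  0. -1.] F [-0.3 -0.   0. ] gap 8.52
dp cm [ 0.13 -0.19 12.73] roll -0.004 (q6 other way +3.14)
wrist [322. 254.] 4612 ztop 0.0757 topmean [0.3926 0.2746 0.0741] topmid [0.3924 0.2753 0.0733] ext [0.059 0.059 0.007]
```

View pics/w13.png

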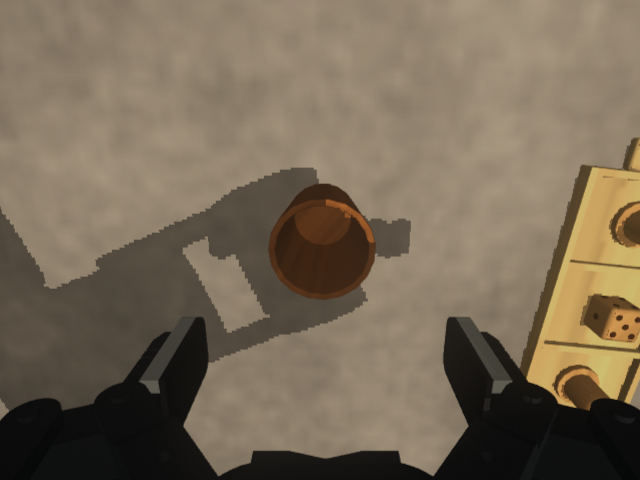

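The cup rim, centred at (322,254), is 59 mm across and 75 mm high, centred between the jaws.

```bash
python3 -m creep '{"claw":[8.5,8.5,8.5,8.5,8.5,5,5,5,5,5,5],"dp":[[0.1,-0.15,4],[0.1,-0.15,8],[0.1,-0.15,11.5],[0.1,-0.15,12.7],[0.1,-0.15,12.7],[0.1,-0.15,12.7],[0.1,-0.15,12.7],[0.1,-0.15,12.7],[0.1,-0.15,12.7],[0.1,-0.15,12.7],[0.1,-0.15,12.7]],"roll":[0,0,0,0,0,0,0,0,0,0,0]}' 30; python3 g.py .617 -.138 .18 0
```

```text
t: 22.5
tcp_pos: [0.3924, 0.277, 0.042]
tool_rot: [0.708, 0.707, 0.002, 0.001]
force: [0.2, -1.6, 8.0]
finger_gap: 0.674
t 22.5 tcp [0.3924 0.277  0.042 ] jaw -0.1 q [ 0.38  0.71  1.94 -0.    0.48  0.38] tilt [ 0.001  0.004 -1.   ] F [ 0.2 -1.6  8. ] gap 5.76
dp cm [-41.45  22.57 -13.77] roll -0.001 (q6 other way +3.14)
```

```bash
python3 -m creep '{"claw":[5,5,5,5,5,5,5,5,5,5,5,5],"dp":[[0,0,-3],[0,0,-7],[0,0,-11],[-3,1.6,-13.5],[-7,3.8,-13.8],[-11,6,-13.8],[-15,8.2,-13.8],[-19,10.3,-13.8],[-23,12.5,-13.8],[-27,14.7,-13.8],[-31,16.9,-13.8],[-35,19,-13.8]],"roll":[0,0,0,0,0,0,0,0,0,0,0,0]}'; python3 -m creep '{"claw":[5,5,5,5,5,5,5],"dp":[[-3,1.6,0],[-5,2.8,0],[-6.4,3.5,0],[-6.4,3.5,3],[-6.4,3.5,3],[-6.4,3.5,3],[-6.4,3.5,3]],"roll":[0,0,0,0,0,0,0]}'; python3 g.py .617 -.138 .048 0; python3 - <<'E'
from station import imaging
import cv2
from h import *
d=imaging.snapshot("wrist"); cv2.imwrite("pics/w14.png",d["image"][:,:,::-1])
E
```

```text
t: 23.7
tcp_pos: [0.5812, -0.0755, 0.1791]
tool_rot: [0.708, 0.706, 0.0, 0.0]
force: [0.1, 0.0, -1.5]
finger_gap: 0.665
t: 24.4
tcp_pos: [0.6157, -0.1372, 0.1494]
tool_rot: [0.707, 0.707, 0.0, 0.0]
force: [0.0, 0.9, -0.9]
finger_gap: 0.667
t 24.4 tcp [ 0.6157 -0.1372  0.1494] jaw -0.1 q [-0.4   0.66  1.5   0.    0.98 -0.4 ] tilt [-0.     0.001 -1.   ] F [ 0.   0.9 -0.9] gap 5.7
dp cm [-0.08  0.12 10.14] roll -0.001 (q6 other way +3.14)
```

View pics/w14.png

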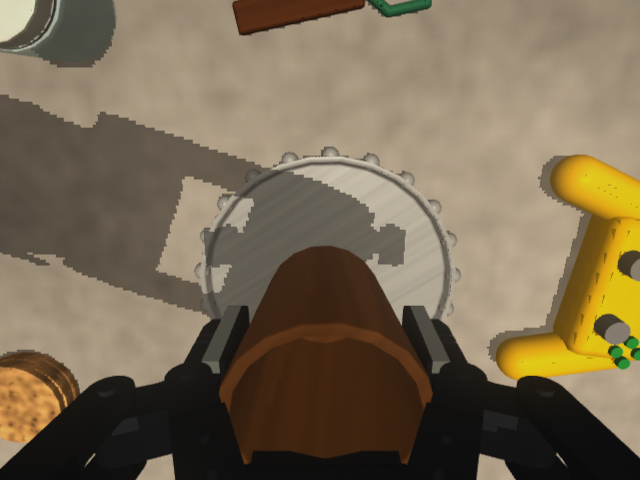

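```bash
python3 -m creep '{"claw":[5,5,5,5,5,5,5,5],"dp":[[0,0.1,4],[0,0.1,7],[0,0.1,9],[0,0.1,9.6],[0,0.1,10],[0,0.1,10],[0,0.1,10],[0,0.1,10]],"roll":[0,0,0,0,0,0,0,0]}'; python3 g.py .617 -.138 .047 0; python3 - <<'E'
from station import imaging
import cv2
from h import *
d=imaging.snapshot("scene"); i=d["image"][:,:,::-1][220:400,180:400]; cv2.imwrite("pics/s2.png",cv2.resize(i,None,fx=3,fy=3))
E
```

```text
t: 25.25
tcp_pos: [0.6174, -0.1382, 0.0496]
tool_rot: [0.708, 0.706, 0.0, 0.001]
force: [0.1, -0.3, -1.4]
finger_gap: 0.665
t 25.2 tcp [ 0.6174 -0.1382  0.0496] jaw -0.1 q [-0.4   0.8   1.55 -0.    0.79 -0.39] tilt [-0.001  0.002 -1.   ] F [ 0.1 -0.3 -1.4] gap 5.68
dp cm [ 0.02 -0.04  0.26] roll -0.002 (q6 other way +3.14)
```

View pics/s2.png

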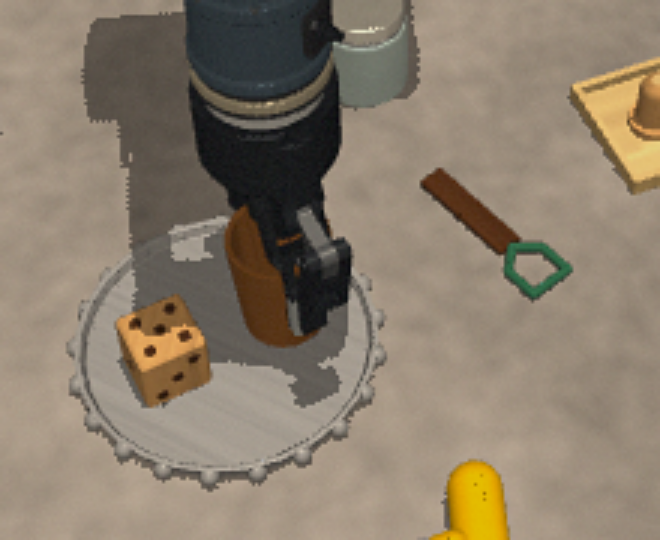

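The cup hangs just above the floor with no contact force yet, well clear of the die. Easing it down.

```bash
python3 -m creep '{"claw":[5,5,5,5,5],"dp":[[0,0,0.1],[0,0,0.2],[0,0,0.3],[0,0,0.3],[0,0,0.3]],"roll":[0,0,0,0,0]}'; python3 g.py .617 -.138 .047 0
```

```text
t: 25.8
tcp_pos: [0.6168, -0.1381, 0.0471]
tool_rot: [0.708, 0.706, 0.0, 0.001]
force: [-2.3, -0.0, 8.9]
finger_gap: 0.669
t 25.8 tcp [ 0.6168 -0.1381  0.0471] jaw -0.1 q [-0.4   0.81  1.55 -0.    0.79 -0.39] tilt [-0.001  0.001 -1.   ] F [-2.3 -0.   8.9] gap 5.71
dp cm [0.01 0.02 0.01] roll -0.002 (q6 other way +3.14)
```

It's in contact (9 N). Releasing and retracting.

```bash
python3 -m creep '{"claw":[6.5,7.5,8.2,8.2,8.2,8.2,8.2,8.2,8.2,8.2,8.2,8.2],"dp":[[0,0,0],[0,0,0],[0,0,0],[0,0,0],[0,0,-2],[0,0,-5],[0,0,-9],[0,0,-13],[4,-5,-15],[8,-10,-15],[8,-15,-15],[8,-20,-15]],"roll":[0,0,0,0,0,0,0,0,0,0,0,0]}'; python3 -m creep '{"claw":[8.2,8.2,8.2,8.2,8.2,8.2],"dp":[[0,0,-2],[5,0,-2],[10,0,-2],[15,0,-2],[20,0,-2],[20,0,-2]],"roll":[0,0,0,0,0,0]}'; python3 - <<'E'
from station import imaging
import cv2
from h import *
c=np.array([.6175,-.176]);b=np.array([.6045,.2023]);a=np.radians(83);e=np.array([np.cos(a),np.sin(a)]);f=np.array([np.sin(a),-np.cos(a)])
for n in ["top","scene"]:
    d=imaging.snapshot(n); cv2.imwrite(f"pics/{n}9.png",d["image"][:,:,::-1]); W=cloud(d)
    for nm,o,x,y,lo,hi in [("cup",c,.617,-.138,.07,.09),("large",c,.618,-.2135,.04,.06),("tall",b,.613,.27,.055,.08),("sdie",b,.6045,.2023,.025,.05),("short",b,.5962,.135,.036,.06),("jar",c,.4655,-.006,.065,.09)]:
        m=(np.hypot(W[...,0]-x,W[...,1]-y)<.045)&(W[...,2]>lo)&(W[...,2]<hi); p=W[m]
        if len(p)<5: print(n,nm,len(p)); continue
        mid=(p.max(0)+p.min(0))/2; r=mid[:2]-o
        print(n,nm,np.round(mid,4),"ztop %.4f"%np.percentile(p[:,2],95),"dist %.3f"%np.hypot(*r),"tray x,y",np.round([r@f,r@e],4),"ext",np.round(np.ptp(p,axis=0),3))
E
python3 g.py .6 0 .2 0
```

```text
t: 27.0
tcp_pos: [0.4406, -0.0583, 0.1953]
tool_rot: [0.707, 0.707, 0.0, 0.0]
force: [-0.3, -1.4, 0.8]
finger_gap: 0.959
t: 27.6
tcp_pos: [0.4417, 0.1455, 0.2152]
tool_rot: [0.705, 0.709, 0.001, -0.0]
force: [-0.0, -0.0, -0.5]
finger_gap: 0.954
top cup [ 0.615  -0.1396  0.0787] ztop 0.0847 dist 0.036 tray x,y [-0.007   0.0358] ext [0.058 0.058 0.017]
top large [ 0.6155 -0.2135  0.0466] ztop 0.0501 dist 0.038 tray x,y [ 0.0026 -0.0375] ext [0.039 0.041 0.013]
top tall [0.6141 0.2704 0.0647] ztop 0.0712 dist 0.069 tray x,y [0.0012 0.0688] ext [0.024 0.023 0.015]
top sdie [0.6046 0.2007 0.0326] ztop 0.0364 dist 0.002 tray x,y [ 0.0003 -0.0016] ext [0.026 0.027 0.013]
top short [0.596  0.1358 0.0434] ztop 0.0472 dist 0.067 tray x,y [-0.0003 -0.067 ] ext [0.023 0.023 0.013]
top jar [ 0.4652 -0.0058  0.0716] ztop 0.0750 dist 0.228 tray x,y [-0.1719  0.1504] ext [0.051 0.052 0.013]
scene cup [ 0.6149 -0.1382  0.0773] ztop 0.0827 dist 0.038 tray x,y [-0.0072  0.0372] ext [0.063 0.059 0.015]
scene large [ 0.6178 -0.2131  0.0451] ztop 0.0482 dist 0.037 tray x,y [ 0.0049 -0.0368] ext [0.042 0.041 0.01 ]
scene tall [0.6148 0.2689 0.0645] ztop 0.0702 dist 0.067 tray x,y [0.0021 0.0674] ext [0.024 0.023 0.019]
scene sdie [0.6059 0.201  0.0306] ztop 0.0342 dist 0.002 tray x,y [ 0.0015 -0.0011] ext [0.03  0.027 0.01 ]
scene short [0.5981 0.1355 0.0419] ztop 0.0467 dist 0.067 tray x,y [ 0.0018 -0.0671] ext [0.023 0.022 0.012]
scene jar [ 0.4664 -0.0065  0.0702] ztop 0.0735 dist 0.227 tray x,y [-0.1706  0.1499] ext [0.057 0.054 0.01 ]
t 27.7 tcp [0.4422 0.1414 0.215 ] jaw 0.1 q [ 0.07  0.37  1.86 -0.    0.91  0.07] tilt [-0. -0. -1.] F [ 0.2  0.8 -0.1] gap 8.19
dp cm [-14.17  15.75   1.5 ] roll 0.002 (q6 other way +3.14)
```

```bash
ls pics
```

```text
bay0.png
s2.png
scene0.png
scene9.png
top0.png
top9.png
w1.png
w10.png
w11.png
w12.png
w13.png
w14.png
w2.png
w3.png
w4.png
w5.png
w6.png
w7.png
w8.png
w9.png
wrist0.png
```

View pics/scene9.png

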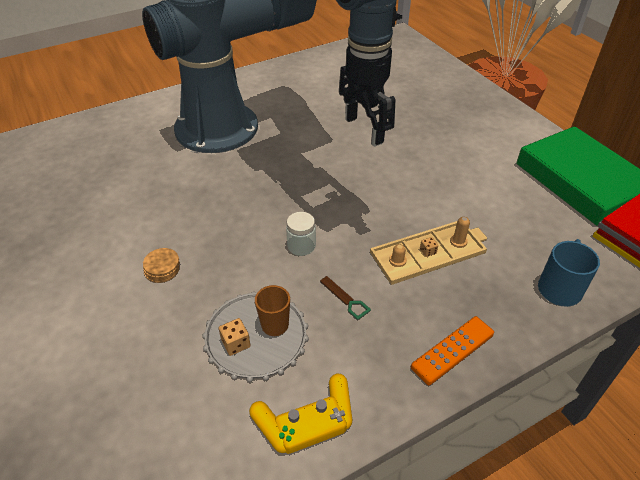

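View pics/top9.png

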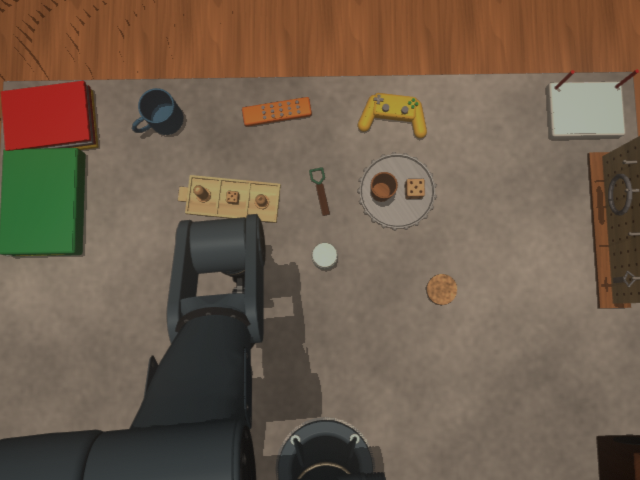

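```bash
python3 - <<'E'
from station import imaging
from h import *
for n,r0 in [("top",None),("scene",None)]:
  for src,(x,y) in [(dict(np.load(n+"0.npz")),(.392,.2757)),(imaging.snapshot(n),(.615,-.139))]:
    W=cloud(src); m=(np.hypot(W[...,0]-x,W[...,1]-y)<.035)&(np.hypot(W[...,0]-x,W[...,1]-y)>.02)&(W[...,2]>.068)&(W[...,2]<.1); p=W[m]
    A=np.c_[p[:,:2]-[x,y],np.ones(len(p))]; s=np.linalg.lstsq(A,p[:,2],rcond=None)[0]; print(n,len(p),"slope",np.round(s,3))
E
```

```text
top 186 slope [ 0.004 -0.022  0.075]
top 205 slope [-0.033 -0.004  0.078]
scene 235 slope [0.016 0.003 0.073]
scene 490 slope [0.005 0.001 0.077]
```

Both kits are made up and everything is standing: cup at (273,310) and die at (234,335) in the scene view, with the three bay pieces in a row and the jar still at (301,233). The rim slope is within measurement noise, so I'm handing in.

```bash
python3 -m creep '{"claw":[8.2,8.2,8.2],"dp":[[0,0,0],[0,0,0],[0,0,0]],"roll":[0,0,0]}'; python3 -c "
from station import workorder; print(workorder.sign_off())"
```

```text
t: 28.1
tcp_pos: [0.4429, 0.1392, 0.2151]
tool_rot: [0.709, 0.706, -0.0, -0.0]
force: [0.3, 0.6, -0.0]
finger_gap: 0.962
the job is handed in; nothing more can be done
None
```

Both kits are made up and the job was handed in at about 28 s; sign-off gives no verdict. The gripper was open and clear of everything at hand-in.

The last checks, from the top and scene cameras:

| Piece | Measured position | Limit |
|---|---|---|
| Cup | 36–38 mm from the round tray's centre | 52 mm |
| Large die | 37–38 mm from the round tray's centre | 58 mm |
| Tall pawn | y ≈ +67 to +69 mm, x ≈ +1 to +2 mm in the tab bay | y 47 to 89 mm, x ±30 mm |
| Small die | y ≈ −1 to −2 mm, x ≈ 0 to +2 mm in the middle bay | y ±21 mm, x ±30 mm |
| Short pawn | y ≈ −67 mm, x ≈ 0 to +2 mm in the other end bay | y −89 to −47 mm, x ±30 mm |
| Jar | within about 1 mm of its start | 25 mm |

- **Heights:** The tops of the cup and large die rose about 5 mm from where they stood on the table, as they should on a 5 mm tray floor. Compared with their known heights, the other three tops are also consistent with standing on the floor.
- **Upright:** The cup and both pawns look upright in the pictures. The slope fitted to the cup's rim was 0.03 rad (top view) and 0.005 rad (scene view), against a limit of 0.12.
- **Disagreements:** The two cameras differ by up to about 2 mm, mostly in height and x. My first fit of the bay tray's outline in the top view failed, so I took its position and angle from the scene view and checked them against the wall spacing in both. No final check failed.

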